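# Run the adjustable bed from its control box

## Task

On the bed's control box, turn the black selector knob to the blue mark, then flip the red safety catch fully over to the right as seen from the robot (away from the lever), and then pull the black lever all the way towards the robot. Finish while holding the lever fully pulled with the fingers: it springs back if let go. Leave the other things on the table where they are.

Things in the scene. Friction and masses are not known exactly. Their poses are not given: they have to be found in the camera images.
- console: Grey control box of an adjustable bed, 200 (x) x 380 (y) x 50 mm, fixed to the table. Origin: centre of its underside; x away from the operator, y to the operator's left, z up. On it, from left to right: black selector knob, black bail lever, red catch. 'In the console' means in this frame.
- selector (a joint): Selector knob; vertical axis at (-10, 125) mm in the console. Rad, grows clockwise from above. Spring detents at 0 (off, small black dot; starts within 0.05 of it), 0.55, 1.10, 1.65, each pulling the knob in; stops at -0.08, 1.73; under 0.15 N m turns it. The pointer stands at angle 0.825 - value, anticlockwise from the console's +x.
- selector_grip (a point): On the knob's axis, 82 mm above the table, at the height to grip. The knob's grip is an upright bar 50 mm long (along the pointer), 14 mm thick, from 62 to 96 mm above the table; a round skirt 52 mm across is below it, up to 62 mm.
- selector_pointer (a point): Point 45 mm from the knob's axis in the direction of the pointer (the white line on the bar's top and end), just above the ring where the coloured marks lie.
- mark_blue: Blue flat disc, 13 mm across, on the white dial round the knob, 45 mm from the knob's axis, beside one of the three detents 0.55, 1.10, 1.65 (which one varies); origin at its centre. The setting wanted.
- mark_yellow: Yellow disc, the same, at another detent.
- mark_green: Green disc, the same, at another detent.
- catch (a joint): Safety catch, a red flag. Rad: 0 upright (locked; starts at 0 to 0.15), grows as it tips to the console's -y (right, away from the lever); stop at 1.25 = fully over. Stays where left (friction 0.04 N m). Hinge along the console's x through x 3, y -80, 65 mm above the table. Below about 0.7 it stands before a steel pin on the lever and blocks it.
- catch_tip (a point): Middle of the catch's head, 64 mm from its hinge: 129 mm above the table when upright, about 85 mm fully over. The flag reaches 72 mm from the hinge; shank 12 (along the hinge) x 14 mm, head (last 16 mm) 16 (along the hinge) x 18 mm. Upright, the lever's pin lies behind it (+x), its top 96 mm above the table.
- lever (a joint): Spring-returned bail lever: two steel arms with a black grip bar between. Hinge along the console's y at x 0, 45 mm above the table. Rad: 0 at rest, leaning 0.35 from vertical to the console's +x; grows as pulled to the operator (-x); stop at 0.75. Takes about 3 N at the bar at the start, 8 N fully pulled; springs back if let go. With the catch upright it moves only about 0.05 to 0.15.
- handle_mid (a point): Middle of the lever's black grip bar (18 mm thick, 74 mm long along the console's y, 61 mm of it free between the two arms, each 11 mm thick): y = -5 mm in the console, 110 mm from the hinge, about 148 mm above the table at rest (x = 38 mm) and 146 mm fully pulled (x = -43 mm).
- mug: Bystander, loose: blue mug, 85 mm tall, 76 mm across, handle at its +y; origin at the centre of its underside.
- glasses_case: Bystander, loose: glasses case, 160 x 62 x 39 mm (long along its x), black below and blue above; origin at the centre of its underside.
- alarm_clock: Bystander, loose: white alarm clock, 50 x 110 x 77 mm; origin at the centre of its underside.
- cream_jar: Bystander, loose: white cream jar, 64 mm across, 55 mm tall; origin at the centre of its underside.

How it is judged:
By the outcome, as a careful person would: the job done as asked, in the order asked, and still so for the second after the job is handed in, while the arm keeps its last pose, push and grip.
It also fails if it takes over 54 s, if anything falls off the work surface, if the arm or the gripper's body presses on something with over 40 N, if the wrist force passes 120 N, or if a joint passes its speed limit or range.

## Robot

A 6-joint arm with a two-finger parallel gripper is mounted at the origin on the work surface. World frame = base frame: x ahead of the robot, y to its left, z up, the work surface at z = 0. Lengths are in m, angles in rad, forces in N, time in s.
With the tool pointing down it reaches from about 0.275 to 0.875 m from the base axis. Payload 12.5 kg.
Tool frame: the origin (TCP) lies between the finger pads; the fingertips stand arm.tip_extent ahead of it and the grasp point (between the pads) lies 5 mm behind it (arm.tip_extent is the distance from the TCP to the fingertips, in m); z points along the fingers, y is the line along which they close (so a half turn about z gives the same grasp; the last joint's range is limited). The gripper opens to 85 mm and grips with 20 to 120 N. Pads are 22 mm wide; open, the fingers measure 114 mm over their backs; the gripper's body (76 mm by 85 mm) begins 54 mm behind the grasp point. The pads swing forward as they close: fully open they stand 13 mm farther back than shut.
Start: joints at [-1.257, 0.351, 1.652, -0, 1.139, -0.085], TCP at [0.214, -0.507, 0.245] pointing down, gripper open.
Joint ranges: [-2.75, 2.75], [-0.79, 2.1], [0.01, 2.65], [-1.57, 4.71], [0.07, 3.14], [-2.87, 2.87]. Speed limits (rad/s): [2.22, 2.22, 2.79, 3.14, 3.14, 3.14].

## Interface

Orientations are given as a rotation vector (axis times angle).
In Python, from workcell import arm, eyes, workorder gives the robot as it stands. The module is installed in compiled form; this text tells all that it offers.
- The arm moves only by the tool servo_tool, never from a script. Its argument "plan" is a list of rows, each a list of 6 numbers: the shift along the tool's x, y, z in units of 0.025 m (1.0 is 0.025 m), then the turn, a rotation vector about the tool's x, y, z in units of 5 degrees (1.0 is 5 degrees). In form: [[x, y, z, rx, ry, rz], ...]. A call has 1 to 10 rows; each row shifts and turns the commanded pose from where the row before left it, along the tool's axes as they then stand; what a row does not reach is not made up. A row lasts 1/12 s, in which the tool goes at most 41.7 mm and 7.16 degrees, less where a joint would pass 70% of its speed; a pose out of reach is approached as far as the arm can. A call with a number of a shift or a turn outside -1 to 1 is refused whole. A call with a gripper value outside its range is refused whole. "grip" is the closure in counts, from 0 (fully open) to 255 (shut), set as the call begins (left out, the last holds). The fingers move at their own pace and stop on an object; "force" is the grip in N (left out, the last holds). Time passes only in rows, so rows that do not move let the fingers close. It gives the time, the measured TCP pose, the force, the opening and the grip force at its end, in the units of the state.
- arm.observe(): the state, without advancing time (a new reading comes with each control period).
- eyes.capture(name): name is "side" or "top"; returns a dict with "pixels" (384x512x3 uint8, red, green, blue), "fov_y" (degrees; the focal length in pixels is half the picture's height over the tangent of half this angle, whatever the lens; pixels are square), "cx", "cy" (the principal point, pixels), "rvec" (rotation vector, rad) and "tvec" (3), from world to camera coordinates, as OpenCV has them. Camera axes: x right, y down, z forward; pixel columns grow to the right and rows downward; lengths in m; the calibration is good to about 2 mm. A picture is of the moment at which its call begins. There is no depth.
- workorder.sign_off(): hands the job in; it is judged then, once.
The state is a dict: "time_s": time; "joint_positions": joint angles; "dq": joint speeds; "joint_efforts": joint torques, N m; "eef_pos": TCP position; "tool_rot": TCP orientation; "wrist_force": force on the tool from outside, world axes, zero at the start; "moment": the same for the moment, N m; "width": finger opening in m; "grasp_force": force on a finger pad.
Only numpy, scipy, OpenCV 4.12 (cv2) and the standard library are available. Lean on these libraries where they do the work, as an engineer would, in place of code of your own. Each camera call takes 0.05 s, during which the arm holds its last target. There are 200 camera calls.

## Working session

There is one attempt and no reset: what is moved stays moved. The work goes in short steps, Python scripts to look and compute and a tool call to move; the robot and the scene stay as the last step left them, time stands still between calls to the robot, and variables do not carry over. Pictures are saved under pics/ and viewed, at most 10 in all, crops included, and the job is handed in when it is done.

Besides the shell and the picture viewer there is one more tool, called after ">>>" by a JSON object that holds its "op" and its "data". servo_tool: Moves the arm, as the interface text tells. Its arguments: {"type":"object","properties":{"plan":{"type":"array","items":{"type":"array","items":{"type":"number","minimum":-1,"maximum":1}}},"grip":{"type":"number"},"force":{"type":"number"}},"required":["plan"]}

```bash
mkdir -p pics
cat > h.py <<'E'
import numpy as np, cv2
from workcell import arm, eyes, workorder
def cam(n):
    c=eyes.capture(n); im=c["pixels"]; h=im.shape[0]
    f=h/2/np.tan(np.radians(c["fov_y"])/2)
    K=np.array([[f,0,c["cx"]],[0,f,c["cy"]],[0,0,1]]); R=cv2.Rodrigues(np.array(c["rvec"],float))[0]
    return im,K,R,np.array(c["tvec"],float)
def ray(c,u,v,z):
    _,K,R,t=c; o=-R.T@t; d=R.T@np.linalg.inv(K)@[u,v,1]
    return o+d*(z-o[2])/d[2]
def proj(c,p):
    _,K,R,t=c; q=K@(R@np.asarray(p,float)+t); return q[:2]/q[2]
E
python3 - <<'E'
from h import *
for n in("side","top"):
    c=cam(n); cv2.imwrite(f"pics/{n}0.png",cv2.cvtColor(c[0],cv2.COLOR_RGB2BGR)); print(n,-c[2].T@c[3],c[2][2],c[1][0,0])
print(arm.tip_extent); print(arm.observe())
E
```

```text
side [0.1788926  1.05363373 1.07138688] [ 0.27400879 -0.71216062 -0.64633306] 456.0893706977871
top [ 0.44694135 -0.00551809  1.29297078] [ 0.13359406 -0.01514377 -0.99092043] 366.93038370035896
0.014
{'time_s': 0.1, 'joint_positions': array([-1.25662174e+00,  3.51143364e-01,  1.65236020e+00, -3.76417207e-05,
        1.13907717e+00, -8.45951921e-02]), 'dq': array([ 0.00016736,  0.0010316 , -0.00152159, -0.00184835, -0.00056357,
       -0.00131016]), 'joint_efforts': array([ 1.45628228e-04, -5.06834793e+01, -2.91875732e+01, -6.47147181e-05,
        2.67489362e-03, -1.06578273e-05]), 'eef_pos': array([ 0.21348853, -0.50657357,  0.24483356]), 'tool_rot': array([-3.07839009e+00, -6.22074718e-01,  2.31035461e-04]), 'wrist_force': array([-0.69880643,  0.21832635, -0.56066758]), 'moment': array([ 0.00085983, -0.01991262,  0.01368518]), 'grasp_force': 0.0, 'width': 0.08520127771148091}
```

View pics/side0.png

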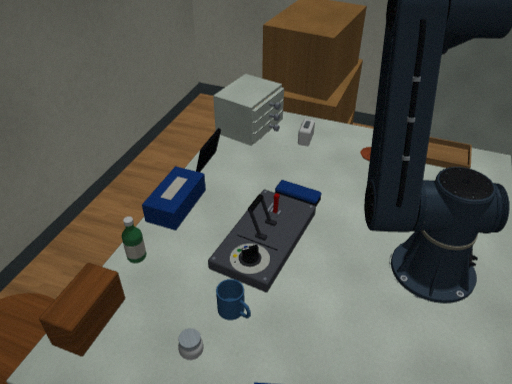

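View pics/top0.png

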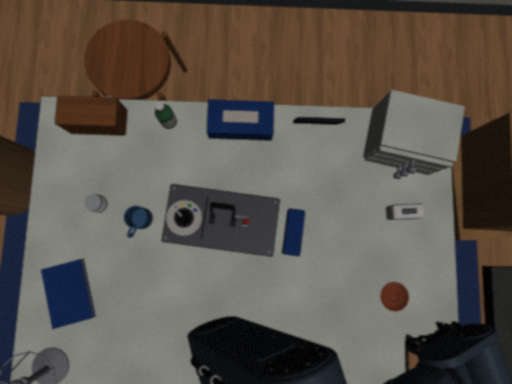

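The top view shows the console at about (220,220), knob dial at (184,217), lever at (222,212) and red catch at (245,221). The mug (138,217) and glasses case (293,231) stand beside it. Next I'll measure the console pose and the marks.

Run:
```python
from h import *
T=cam("top"); S=cam("side")
im=T[0][170:270,150:315]; a=cv2.resize(cv2.cvtColor(im,cv2.COLOR_RGB2BGR),None,fx=4.8,fy=4.8,interpolation=cv2.INTER_CUBIC)
im=S[0][185:290,205:325]; b=cv2.resize(cv2.cvtColor(im,cv2.COLOR_RGB2BGR),None,fx=5,fy=5,interpolation=cv2.INTER_CUBIC)
cv2.imwrite("pics/t1.png",a); cv2.imwrite("pics/s1.png",b)
# console outline: dark-grey pixels in top view
im=T[0].astype(int); m=((im.max(2)<125)&(im.max(2)-im.min(2)<25)).astype(np.uint8); m[:175]=0;m[265:]=0;m[:,:155]=0;m[:,283:]=0
m=cv2.morphologyEx(m,cv2.MORPH_CLOSE,np.ones((5,5)))
cs=max(cv2.findContours(m,0,1)[0],key=cv2.contourArea)
q=np.array([ray(T,*p[0],0.05)[:2] for p in cv2.convexHull(cs)])
r=cv2.minAreaRect((q*1000).astype(np.float32)); print("rect",r); print(cv2.boxPoints(r))
for n,c in(("T",T),("S",S)):
    hsv=cv2.cvtColor(c[0],cv2.COLOR_RGB2HSV); H,Sa,V=[hsv[...,i].astype(int) for i in range(3)]
    box=(slice(170,262),slice(160,282)) if n=="T" else (slice(185,290),slice(205,320))
    for k,mm in dict(red=((H<8)|(H>172))&(Sa>130)&(V>70),yel=(H>18)&(H<35)&(Sa>90)&(V>90),grn=(H>40)&(H<85)&(Sa>80),blu=(H>95)&(H<125)&(Sa>130)).items():
        z=np.zeros(mm.shape,np.uint8); z[box]=mm[box]
        N,_,st,ce=cv2.connectedComponentsWithStats(z)
        for i in range(1,N):
            if st[i,4]>=3: print(n,k,st[i],ce[i],ray(c,*ce[i],0.052))
```

```text
rect ((524.1598510742188, 62.345855712890625), (412.7304382324219, 293.3529357910156), 84.65230560302734)
[[ 358.88867 -129.45099]
 [ 650.9648  -156.79132]
 [ 689.431    254.1427 ]
 [ 397.35492  281.48303]]
T red [244 219   5   5  21] [245.85714286 220.80952381] [ 0.5138125  -0.00972695  0.052     ]
T yel [181 203   3   3   9] [182. 204.] [0.5644397  0.20800796 0.052     ]
S red [274 193   6   5  20] [276.2  195.15] [ 0.5391235  -0.10321201  0.052     ]
S yel [233 254   5   4  13] [234.84615385 255.23076923] [0.56399056 0.20628804 0.052     ]
S grn [237 249   4   3   9] [238.66666667 249.88888889] [0.56164841 0.18203965 0.052     ]
S grn [248 249   2   3   3] [248.66666667 250.        ] [0.53318099 0.17148602 0.052     ]
S grn [252 249   4   4   7] [254.         250.57142857] [0.51724579 0.16782609 0.052     ]
S grn [249 253   2   2   3] [249.66666667 253.66666667] [0.52486561 0.18433364 0.052     ]
S grn [245 257   3   1   3] [246. 257.] [0.53016826 0.20077432 0.052     ]
S grn [252 256   2   3   3] [252.33333333 257.        ] [0.51252931 0.19393161 0.052     ]
S blu [275 185  45  20 525] [299.09142857 192.59619048] [ 0.46911441 -0.14524206  0.052     ]
S blu [244 246   3   2   4] [244.75 246.25] [0.55008776 0.16132742 0.052     ]
S blu [217 279  26  11 219] [229.90410959 285.03196347] [0.53318952 0.31491339 0.052     ]
```

View pics/t1.png

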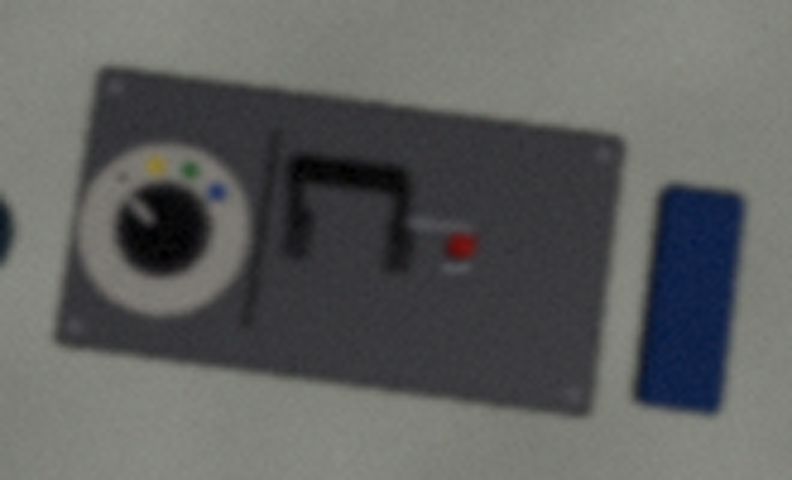

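View pics/s1.png

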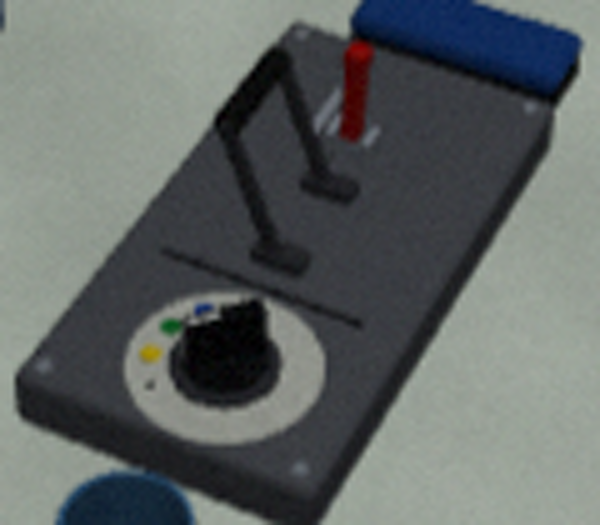

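The crops show the mark order clockwise from the dot is yellow, green, blue, so blue is at 1.65. In the top crop the console corners are at (102,68), (624,138), (590,415) and (57,342). The side view corners are at about (18,378), (298,22), (552,110) and (318,495).

```bash
cat >> h.py <<'E'
def fit(P,Q): # 2D rigid, console->world
    P=np.asarray(P,float);Q=np.asarray(Q,float);p=P.mean(0);q=Q.mean(0)
    A=P-p;B=Q-q;th=np.arctan2((A[:,0]*B[:,1]-A[:,1]*B[:,0]).sum(),(A*B).sum())
    R=np.array([[np.cos(th),-np.sin(th)],[np.sin(th),np.cos(th)]]);return th,R,q-R@p
E
python3 - <<'E'
from h import *
T=cam("top"); S=cam("side")
P=[[.1,.19],[.1,-.19],[-.1,-.19],[-.1,.19]]
tc=[(102,68),(624,138),(590,415),(57,342)]; sc=[(18,378),(298,22),(552,110),(318,495)]
tp=[((u+.5)/4.8-.5+150,(v+.5)/4.8-.5+170) for u,v in tc]; sp=[((u+.5)/5-.5+205,(v+.5)/5-.5+185) for u,v in sc]
for n,c,pp in(("T",T,tp),("S",S,sp)):
    Q=[ray(c,*p,.05)[:2] for p in pp]; th,R,t=fit(P,Q); print(n,th,t,np.round((np.array(Q)-(np.array(P)@R.T+t))*1000,1).tolist())
    print(" sides",[round(float(np.linalg.norm(Q[i]-Q[i-1]))*1000) for i in range(4)])
def w(c,u,v,f,o,z): return ray(c,(u+.5)/f-.5+o[0],(v+.5)/f-.5+o[1],z)[:2]
R_=lambda q:np.round((R.T@(q-t))*1000,1)
print("in side-fit console frame:")
for nm,u,v,z in[("yel",156,167,.052),("grn",190,171,.052),("blu",217,192,.052),("dialc",165,230,.052),("catch",460,246,.137),("barL",297,168,.148),("barR",405,180,.148)]: q=w(T,u,v,4.8,(150,170),z);print("T",nm,q,R_(q))
for nm,u,v,z in[("yel",150,354,.052),("grn",172,327,.052),("blu",205,310,.052),("dialc",225,367,.052),("catch",358,52,.131),("barL",232,120,.148),("barR",280,58,.148)]: q=w(S,u,v,5,(205,185),z);print("S",nm,q,R_(q))
E
```

```text
T -0.10563381097671527 [0.51610359 0.07378183] [[-2.8, -2.3], [-1.8, 3.0], [2.2, 2.3], [2.3, -3.1]]
 sides [195, 375, 196, 375]
S -0.10610024519839746 [0.51360977 0.07575426] [[-2.3, -2.6], [-2.7, 1.7], [4.3, 6.4], [0.7, -5.6]]
 sides [197, 376, 194, 368]
in side-fit console frame:
T yel [0.56310582 0.2075862 ] [ 35.3 136.3]
T grn [0.56097686 0.18355196] [ 35.7 112.2]
T blu [0.54669888 0.16386164] [23.6 91.1]
T dialc [0.51893325 0.19896776] [ -7.8 123.1]
T catch [ 0.50905454 -0.00812386] [  4.4 -83.9]
T barL [0.55615062 0.09954673] [39.8 28.2]
T barR [0.55036295 0.02899365] [ 41.5 -42.6]
S yel [0.56441352 0.20718237] [ 36.6 136.1]
S grn [0.56052987 0.18209692] [ 35.4 110.7]
S blu [0.54711628 0.16174698] [24.2 89.1]
S dialc [0.51868309 0.20059222] [ -8.2 124.7]
S catch [ 0.51144824 -0.0142641 ] [  7.4 -89.7]
S barL [0.55593154 0.09335712] [40.2 22. ]
S barR [0.54909271 0.0282558 ] [ 40.3 -43.5]
```

>>> {"op": "servo_tool", "data": {"plan": [[0.92,-0.88,0,0,0,0],[0.92,-0.88,0,0,0,0],[0.92,-0.88,0,0,0,0],[0.92,-0.88,0,0,0,0],[0.92,-0.88,0,0,0,0],[0.92,-0.88,0,0,0,0],[0.92,-0.88,0,0,0,0],[0.92,-0.88,0,0,0,0]], "grip": 0}}

```text
time_s: 0.97
eef_pos: [0.3151, -0.2717, 0.2454]
tool_rot: [3.079, 0.622, 0.0]
wrist_force: [0.5, 0.1, 0.4]
width: 0.0855
grasp_force: 0.0
```

>>> {"op": "servo_tool", "data": {"plan": [[0.92,-0.88,0,0,0,0],[0.92,-0.88,0,0,0,0],[0.92,-0.88,0,0,0,0],[0.92,-0.88,0,0,0,0],[0.92,-0.88,0,0,0,0],[0.92,-0.88,0,0,0,0],[0.92,-0.88,0,0,0,0],[0.92,-0.88,0,0,0,0]]}}

```text
time_s: 1.63
eef_pos: [0.4164, -0.0379, 0.2455]
tool_rot: [3.079, 0.622, 0.001]
wrist_force: [0.3, 0.3, -0.4]
width: 0.0854
grasp_force: 0.0
```

>>> {"op": "servo_tool", "data": {"plan": [[0.92,-0.88,0,0,0,0],[0.92,-0.88,0,0,0,0],[0.92,-0.88,0,0,0,0],[0.92,-0.88,0,0,0,0],[0.92,-0.88,0,0,0,0],[0.92,-0.88,0,0,0,0],[0.92,-0.88,0,0,0,0],[0.92,-0.88,0,0,0,0]]}}

```text
time_s: 2.3
eef_pos: [0.5176, 0.1958, 0.2452]
tool_rot: [3.079, 0.623, -0.0]
wrist_force: [0.9, -1.0, -0.2]
width: 0.0851
grasp_force: 0.0
```

>>> {"op": "servo_tool", "data": {"plan": [[0,0,0,0,0,-1],[0,0,0,0,0,-1],[0,0,0,0,0,-1],[0,0,0,0,0,-1],[0,0,0,0,0,-1],[0,0,0,0,0,-1],[0,0,0,0,0,-1],[0,0,0,0,0,-1],[0,0,0,0,0,-1],[0,0,0,0,0,-1]]}}

```text
time_s: 3.13
eef_pos: [0.5172, 0.1941, 0.2452]
tool_rot: [-2.524, -1.871, 0.0]
wrist_force: [-0.7, -1.0, -0.2]
width: 0.085
grasp_force: 0.0
```

>>> {"op": "servo_tool", "data": {"plan": [[0,0,0,0,0,-1],[0,0,0,0,0,-1],[0,0,0,0,0,-1],[0,0,0,0,0,-1],[0,0,0,0,0,-1],[0,0,0,0,0,-1],[0,0,0,0,0,-1],[0,0,0,0,0,-1],[0,0,0,0,0,-1],[0,0,0,0,0,-1]]}}

```text
time_s: 3.97
eef_pos: [0.5172, 0.1941, 0.2452]
tool_rot: [-1.497, -2.762, 0.0]
wrist_force: [-0.9, 0.6, 0.5]
width: 0.0854
grasp_force: 0.0
```

>>> {"op": "servo_tool", "data": {"plan": [[0,0,0,0,0,-1],[0,0,0,0,0,-1],[0,0,0,0,0,-1],[0,0,0,0,0,-1],[0,0,0,0,0,-1],[0,0,0,0,0,-1],[0,0,0,0,0,-1],[0,0,0,0,0,-1],[0,0,0,0,0,-1],[0,0,0,0,0,-1]]}}

```text
time_s: 4.8
eef_pos: [0.5172, 0.1941, 0.2452]
tool_rot: [-0.189, -3.136, 0.0]
wrist_force: [0.1, 0.7, 0.7]
width: 0.0856
grasp_force: 0.0
```

>>> {"op": "servo_tool", "data": {"plan": [[0,0,0,0,0,-1],[0,0,0,0,0,-1],[0,0,0,0,0,-1],[0,0,0,0,0,-1],[0,0,0,0,0,-1],[0,0,0,0,0,-1],[0,0,0,0,0,-1],[0,0,0,0,0,-1],[0,0,0,0,0,-1],[0,0,0,0,0,-0.7]]}}

```text
time_s: 5.63
eef_pos: [0.5172, 0.1941, 0.2452]
tool_rot: [1.116, -2.936, -0.0]
wrist_force: [0.4, 0.3, 0.1]
width: 0.0853
grasp_force: 0.0
```

```bash
cat >> h.py <<'E'
O=np.array([.516,.0745]); TH=-.106
def con(x,y,z): # console mm -> world
    c,s=np.cos(TH),np.sin(TH); return np.array([O[0]+(c*x-s*y)/1e3,O[1]+(s*x+c*y)/1e3,z/1e3])
def go(p,yang): # totals in move units from the present pose to TCP p, tool pointing down, tool y at world angle yang
    o=arm.observe(); R=cv2.Rodrigues(np.array(o["tool_rot"]))[0]
    G=np.array([[-np.sin(yang),np.cos(yang),0],[np.cos(yang),np.sin(yang),0],[0,0,-1]]).T
    print("pos",np.round(o["eef_pos"],4),"yang",round(float(np.arctan2(R[1,1],R[0,1])),3),"q6",round(float(o["joint_positions"][5]),2),"F",np.round(o["wrist_force"],1),"w",round(o["width"],4),"t",o["time_s"])
    print("shift",np.round(R.T@(p-o["eef_pos"])/.025,2),"turn",np.round(np.degrees(cv2.Rodrigues(R.T@G)[0].ravel())/5,2))
E
python3 -c "
from h import *
print(con(-10,125,82)); go(con(-10,125,82),.719+np.pi/2)"
```

```text
[0.51928133 0.19985642 0.082     ]
pos [0.5172 0.1941 0.2452] yang 2.297 q6 -2.02 F [0.4 0.3 0.1] w 0.0853 t 5.6333
shift [-0.22  0.12  6.53] turn [ 0.   -0.    0.08]
```

>>> {"op": "servo_tool", "data": {"plan": [[-0.22,0.12,0.9,0,0,0],[0,0,1,0,0,0],[0,0,1,0,0,0],[0,0,1,0,0,0],[0,0,1,0,0,0],[0,0,0.8,0,0,0],[0,0,0.5,0,0,0],[0,0,0.3,0,0,0],[0,0,0,0,0,0]]}}

```text
time_s: 6.38
eef_pos: [0.5187, 0.1998, 0.0814]
tool_rot: [1.108, -2.937, -0.0]
wrist_force: [-0.5, -0.1, -0.7]
width: 0.0853
grasp_force: 0.0
```

>>> {"op": "servo_tool", "data": {"plan": [[0,0,0,0,0,0],[0,0,0,0,0,0],[0,0,0,0,0,0],[0,0,0,0,0,0],[0,0,0,0,0,0],[0,0,0,0,0,0],[0,0,0,0,0,0],[0,0,0,0,0,0],[0,0,0,0,0,0],[0,0,0,0,0,0]], "grip": 255, "force": 35}}

```text
time_s: 7.22
eef_pos: [0.5199, 0.1996, 0.0833]
tool_rot: [-1.109, 2.938, -0.001]
wrist_force: [1.5, -4.9, 6.5]
width: 0.0134
grasp_force: 39.2
```

>>> {"op": "servo_tool", "data": {"plan": [[0,0,0,0,0,1],[0,0,0,0,0,1],[0,0,0,0,0,1],[0,0,0,0,0,1],[0,0,0,0,0,1],[0,0,0,0,0,1],[0,0,0,0,0,1],[0,0,0,0,0,1],[0,0,0,0,0,1],[0,0,0,0,0,1]]}}

```text
time_s: 8.05
eef_pos: [0.52, 0.1999, 0.0834]
tool_rot: [0.244, 3.131, 0.0]
wrist_force: [1.7, -3.4, 5.1]
width: 0.0129
grasp_force: 39.2
```

>>> {"op": "servo_tool", "data": {"plan": [[0,0,0,0,0,1],[0,0,0,0,0,1],[0,0,0,0,0,1],[0,0,0,0,0,1],[0,0,0,0,0,1],[0,0,0,0,0,1],[0,0,0,0,0,1],[0,0,0,0,0,1],[0,0,0,0,0,1],[0,0,0,0,0,0]]}}

```text
time_s: 8.88
eef_pos: [0.5201, 0.2, 0.0833]
tool_rot: [1.422, 2.799, 0.002]
wrist_force: [2.3, -3.1, 5.0]
width: 0.013
grasp_force: 39.2
```

```bash
python3 -c "
from h import *
go(con(-10,125,82),.719-1.65+np.pi/2); print(arm.observe()['moment'])"
```

```text
pos [0.5201 0.2    0.0833] yang 0.631 q6 -0.35 F [ 2.3 -3.1  5. ] w 0.013 t 8.8833
shift [ 0.02 -0.03  0.05] turn [ 0.02  0.01 -0.1 ]
[-0.49246404 -0.54160293  0.03875758]
```

>>> {"op": "servo_tool", "data": {"plan": [[0,0,0,0,0,0],[0,0,0,0,0,0],[0,0,0,0,0,0],[0,0,0,0,0,0],[0,0,0,0,0,0],[0,0,0,0,0,0],[0,0,-0.5,0,0,0],[0,0,-1,0,0,0],[0,0,-1,0,0,0],[0,0,-1,0,0,0]], "grip": 0}}

```text
time_s: 9.72
eef_pos: [0.5193, 0.2, 0.1722]
tool_rot: [-1.417, -2.804, -0.0]
wrist_force: [0.8, -0.3, -0.3]
width: 0.0853
grasp_force: 0.0
```

>>> {"op": "servo_tool", "data": {"plan": [[0,0,-1,0,0,0],[0,0,-1,0,0,0],[0,0,-1,0,0,0],[0,0,-0.5,0,0,0],[0,0,0,0,0,0]]}}

```text
time_s: 10.13
eef_pos: [0.5204, 0.2003, 0.2618]
tool_rot: [1.415, 2.8, 0.006]
wrist_force: [0.1, 0.2, 1.2]
width: 0.0851
grasp_force: 0.0
```

Run:
```python
from h import *
S=cam("side"); im=S[0][185:290,205:325]; b=cv2.resize(cv2.cvtColor(im,cv2.COLOR_RGB2BGR),None,fx=5,fy=5,interpolation=cv2.INTER_CUBIC)
cv2.imwrite("pics/s2.png",b)
for v in (.0,.55,1.1,1.65):
  a=.825-v; print(v,(proj(S,con(-10+25*np.cos(a),125+25*np.sin(a),96))-[205,185]+.5)*5-.5)
go(con(3,-50,115),np.pi/2-.106)
```

```text
0.0 [183.7207066  325.72515394]
0.55 [182.4394485  308.70749916]
1.1 [193.38291331 293.76175385]
1.65 [213.18139279 285.14325999]
pos [0.5197 0.2001 0.2597] yang 0.635 q6 -0.35 F [-0.2 -0.3  0.2] w 0.0852 t 10.1833
shift [-5.51 -4.38  5.78] turn [ 0.03  0.03 -9.51]
```

View pics/s2.png

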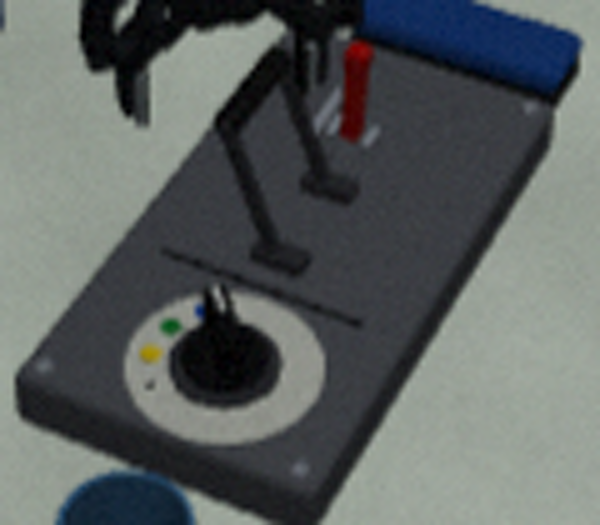

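The pointer end, at about (215,290), now lies at the blue mark, against a prediction of (213,285). Next is the catch, pushed with the fingers closed.

Run:
```python
from h import *
go(con(-6,-48,260),-.106)
```

```text
pos [0.5197 0.2001 0.2597] yang 0.635 q6 -0.35 F [-0.2 -0.3  0.2] w 0.0852 t 10.1833
shift [-5.21 -4.57 -0.02] turn [ 0.04 -0.    8.49]
```

>>> {"op": "servo_tool", "data": {"plan": [[-0.65,-0.57,0,0,0,0],[-0.65,-0.57,0,0,0,0],[-0.65,-0.57,0,0,0,0],[-0.65,-0.57,0,0,0,0],[-0.65,-0.57,0,0,0,0],[-0.65,-0.57,0,0,0,0],[-0.65,-0.57,0,0,0,0],[-0.65,-0.57,0,0,0,0]], "grip": 255, "force": 20}}

```text
time_s: 10.85
eef_pos: [0.5038, 0.0267, 0.2568]
tool_rot: [-1.417, -2.802, 0.001]
wrist_force: [-0.8, -0.5, -0.2]
width: -0.0002
grasp_force: 0.0
```

>>> {"op": "servo_tool", "data": {"plan": [[0,0,0,0,0,1],[0,0,0,0,0,1],[0,0,0,0,0,1],[0,0,0,0,0,1],[0,0,0,0,0,1],[0,0,0,0,0,1],[0,0,0,0,0,1],[0,0,0,0,0,1],[0,0,0,0,0,0.5],[0,0,0,0,0,0]]}}

```text
time_s: 11.68
eef_pos: [0.5041, 0.0277, 0.2568]
tool_rot: [-2.338, -2.096, 0.002]
wrist_force: [0.1, 1.0, -0.5]
width: 0.0
grasp_force: 0.0
```

Run:
```python
from h import *
go(con(-6,-48,130),-.106)
c=cam("side"); im=c[0][130:280,190:340]; cv2.imwrite("pics/s3.png",cv2.cvtColor(cv2.resize(im,None,fx=4,fy=4,interpolation=cv2.INTER_CUBIC),cv2.COLOR_RGB2BGR))
```

```text
pos [0.5041 0.0277 0.2568] yang -0.109 q6 0.07 F [ 0.1  1.  -0.5] w 0.0 t 11.6833
shift [-0.01  0.05  5.07] turn [-0.02  0.   -0.04]
```

View pics/s3.png

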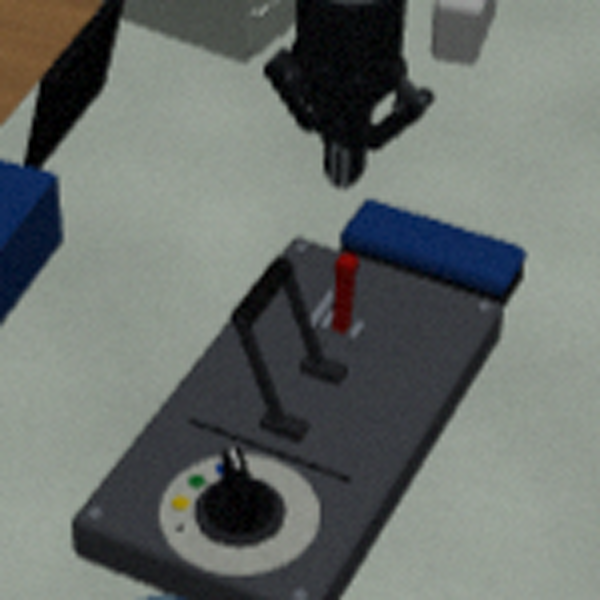

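The fingers are closed and clear of the catch, tips at (342,185). Red catch head at (346,262), knob still at blue. Now down between the lever arm and catch, then push over.

>>> {"op": "servo_tool", "data": {"plan": [[-0.17,0.05,1,0,0,0],[0,0,1,0,0,0],[0,0,1,0,0,0],[0,0,1,0,0,0],[0,0,0.6,0,0,0],[0,0,0.47,0,0,0],[0,0,0,0,0,0]]}}

```text
time_s: 12.32
eef_pos: [0.5039, 0.0234, 0.1285]
tool_rot: [-2.333, -2.099, 0.005]
wrist_force: [0.9, 1.1, 0.1]
width: 0.0001
grasp_force: 0.0
```

>>> {"op": "servo_tool", "data": {"plan": [[-0.32,0,0,0,0,0],[-0.44,0,0,0,0,0],[-0.44,0,0,0,0,0],[-0.44,0,0.04,0,0,0],[-0.34,0,0.12,0,0,0],[-0.34,0,0.12,0,0,0],[-0.4,0,0.32,0,0,0],[-0.24,0,0.32,0,0,0],[-0.08,0,0.2,0,0,0],[0,0,0,0,0,0]]}}

```text
time_s: 13.15
eef_pos: [0.4987, -0.0526, 0.1049]
tool_rot: [2.337, 2.097, 0.004]
wrist_force: [-10.3, 5.6, 38.0]
width: 0.0001
grasp_force: 19.2
```

Run:
```python
from h import *
go(con(-6,-128,102),-.106)
S=cam("side")
hsv=cv2.cvtColor(S[0],cv2.COLOR_RGB2HSV); m=((hsv[...,0]<8)|(hsv[...,0]>172))&(hsv[...,1]>130)&(hsv[...,2]>60); z=np.zeros(m.shape,np.uint8); z[170:240,250:310]=m[170:240,250:310]
print(cv2.boundingRect(z),z.sum(),proj(S,con(3,-80-72*np.sin(1.25),65+72*np.cos(1.25))),proj(S,con(3,-80,65)))
im=S[0][150:250,230:360]; cv2.imwrite("pics/s4.png",cv2.cvtColor(cv2.resize(im,None,fx=5,fy=5,interpolation=cv2.INTER_CUBIC),cv2.COLOR_RGB2BGR))
```

```text
pos [ 0.4987 -0.0526  0.1049] yang -0.108 q6 -0.09 F [-10.3   5.6  38. ] w 0.0001 t 13.15
shift [ 0.01 -0.09  0.11] turn [ 0.03 -0.01 -0.03]
(274, 198, 9, 15) 63 [283.79217348 194.86304525] [274.90398817 212.08719687]
```

View pics/s4.png

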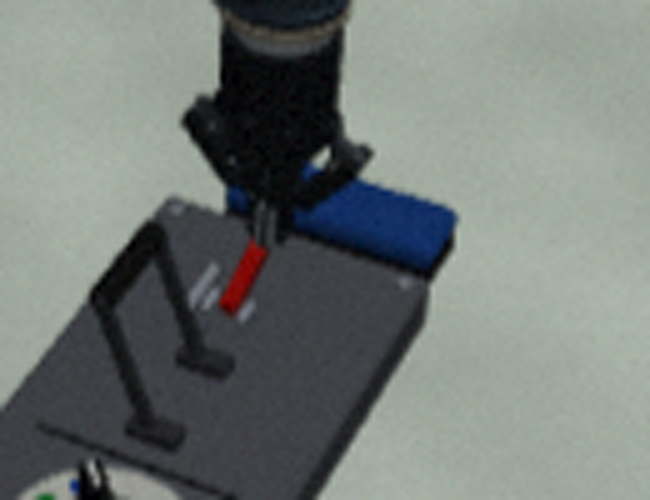

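The catch lies fully over, its head under the fingertips at (262,240), pressing on the stop. Next I lift off and move above the lever bar.

>>> {"op": "servo_tool", "data": {"plan": [[0,0,-0.5,0,0,0],[0,0,-1,0,0,0],[0,0,-1,0,0,0],[0,0,-1,0,0,0],[0,0,-1,0,0,0],[0,0,-1,0,0,0],[0,0,-0.5,0,0,0]]}}

```text
time_s: 13.78
eef_pos: [0.4979, -0.0526, 0.2551]
tool_rot: [2.336, 2.098, 0.002]
wrist_force: [0.1, 0.5, 0.3]
width: -0.0003
grasp_force: 0.0
```

>>> {"op": "servo_tool", "data": {"plan": [[0.7,0.25,0,0,0,0],[0.7,0.25,0,0,0,0],[0.7,0.25,0,0,0,0],[0.7,0.25,0,0,0,0],[0.7,0.25,0,0,0,0],[0.7,0.25,0,0,0,0],[0.7,0.25,0,0,0,0],[0,0,0,0,0,0],[0,0,0,0,0,0]], "grip": 0}}

```text
time_s: 14.53
eef_pos: [0.5538, 0.0651, 0.252]
tool_rot: [-2.335, -2.1, 0.002]
wrist_force: [1.4, -0.4, 0.1]
width: 0.0856
grasp_force: 0.0
```

Run:
```python
from h import *
go(con(38,-5,143),-.106)
S=cam("side")
hsv=cv2.cvtColor(S[0],cv2.COLOR_RGB2HSV); m=((hsv[...,0]<8)|(hsv[...,0]>172))&(hsv[...,1]>130)&(hsv[...,2]>60); z=np.zeros(m.shape,np.uint8); z[170:240,250:310]=m[170:240,250:310]
print(cv2.boundingRect(z),z.sum())
im=S[0][150:250,230:360]; cv2.imwrite("pics/s5.png",cv2.cvtColor(cv2.resize(im,None,fx=5,fy=5,interpolation=cv2.INTER_CUBIC),cv2.COLOR_RGB2BGR))
```

```text
pos [0.5538 0.0651 0.252 ] yang -0.106 q6 0.14 F [ 1.4 -0.4  0.1] w 0.0856 t 14.5333
shift [ 0.02 -0.02  4.36] turn [-0.02  0.    0.  ]
(274, 193, 12, 19) 88
```

View pics/s5.png

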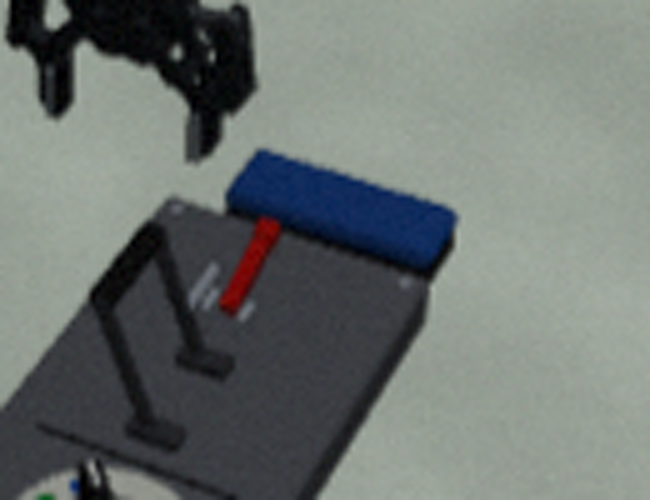

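The catch tip, at (284,194) in full-image pixels, matches the prediction for 1.25 rad. I'll grip the bar.

>>> {"op": "servo_tool", "data": {"plan": [[0,0,1,0,0,0],[0,0,1,0,0,0],[0,0,1,0,0,0],[0,0,0.8,0,0,0],[0,0,0.5,0,0,0],[0,0,0,0,0,0]]}}

```text
time_s: 15.08
eef_pos: [0.5522, 0.0639, 0.1428]
tool_rot: [-2.336, -2.096, 0.006]
wrist_force: [-0.3, 0.3, 0.0]
width: 0.0852
grasp_force: 0.0
```

>>> {"op": "servo_tool", "data": {"plan": [[0,0,0,0,0,0],[0,0,0,0,0,0],[0,0,0,0,0,0],[0,0,0,0,0,0],[0,0,0,0,0,0],[0,0,0,0,0,0],[0,0,0,0,0,0],[0,0,0,0,0,0],[0,0,0,0,0,0]], "grip": 255, "force": 30}}

```text
time_s: 15.83
eef_pos: [0.5539, 0.0649, 0.1461]
tool_rot: [2.337, 2.099, 0.0]
wrist_force: [-2.9, -1.0, 6.6]
width: 0.0166
grasp_force: 29.2
```

>>> {"op": "servo_tool", "data": {"plan": [[0,-0.31,-0.11,0,0,0],[0,-0.32,-0.07,0,0,0],[0,-0.33,-0.05,0,0,0],[0,-0.33,-0.03,0,0,0],[0,-0.33,0,0,0,0],[0,-0.33,0.02,0,0,0],[0,-0.33,0.05,0,0,0],[0,-0.32,0.07,0,0,0],[0,-0.31,0.1,0,0,0],[0,-0.31,0.11,0,0,0]]}}

```text
time_s: 16.67
eef_pos: [0.4763, 0.0735, 0.1451]
tool_rot: [2.333, 2.095, 0.01]
wrist_force: [11.7, -1.9, -0.8]
width: 0.0169
grasp_force: 31.3
```

>>> {"op": "servo_tool", "data": {"plan": [[0,-0.12,0.03,0,0,0],[0,0,0,0,0,0],[0,0,0,0,0,0]]}}

```text
time_s: 16.92
eef_pos: [0.4737, 0.0738, 0.1442]
tool_rot: [2.333, 2.096, 0.01]
wrist_force: [10.5, -1.7, 4.4]
width: 0.0169
grasp_force: 31.4
```

Run:
```python
from h import *
go(con(-43,-5,141),-.106)
S=cam("side")
im=S[0][150:290,205:345]; cv2.imwrite("pics/s6.png",cv2.cvtColor(cv2.resize(im,None,fx=4.2,fy=4.2,interpolation=cv2.INTER_CUBIC),cv2.COLOR_RGB2BGR))
for x,y,z in((-43,32,146),(-43,-42,146)): print((proj(S,con(x,y,z))-[205,150])*4.2)
```

```text
pos [0.4737 0.0738 0.1442] yang -0.107 q6 0.17 F [10.5 -1.7  4.4] w 0.0169 t 16.9167
shift [ 0.01 -0.04  0.13] turn [ 0.1  -0.01 -0.01]
[288.89213753 290.83086319]
[332.04333383 229.25354717]
```

View pics/s6.png

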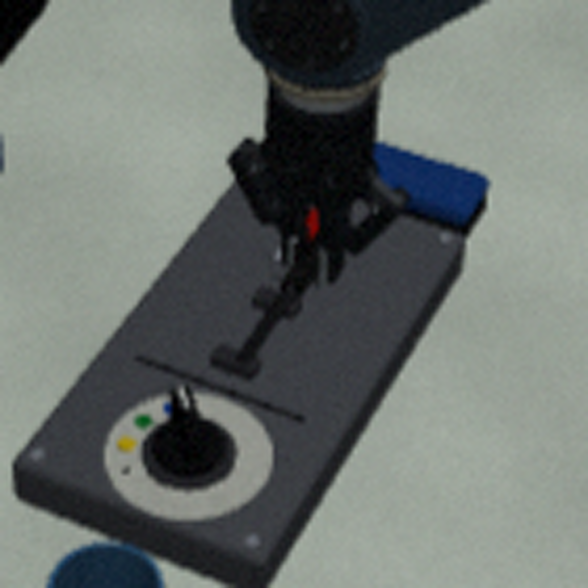

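The lever is pulled, its arm leaning towards the robot at (288,290), as predicted. The knob and catch are unchanged. The force is only slightly above the spring's, so I'll pull a little further to be sure of the stop.

>>> {"op": "servo_tool", "data": {"plan": [[0,-0.1,0.04,0,0,0],[0,-0.1,0.04,0,0,0],[0,0,0,0,0,0],[0,0,0,0,0,0]]}}

```text
time_s: 17.3
eef_pos: [0.4734, 0.0739, 0.1442]
tool_rot: [2.327, 2.09, 0.023]
wrist_force: [27.8, -6.7, 6.0]
width: 0.0165
grasp_force: 32.0
```

>>> {"op": "servo_tool", "data": {"plan": [[0,-0.1,0.04,0,0,0],[0,-0.1,0.04,0,0,0],[0,0,0,0,0,0],[0,0,0,0,0,0]]}}

```text
time_s: 17.63
eef_pos: [0.473, 0.074, 0.1441]
tool_rot: [2.321, 2.085, 0.036]
wrist_force: [45.0, -11.2, 6.2]
width: 0.0167
grasp_force: 33.1
```

The TCP stays put while the force climbs, so the lever is at its stop. I'll ease the push and hand in.

>>> {"op": "servo_tool", "data": {"plan": [[0,0.18,-0.07,0,0,0],[0,0,0,0,0,0],[0,0,0,0,0,0],[0,0,0,0,0,0]]}}

```text
time_s: 17.97
eef_pos: [0.4733, 0.0739, 0.1442]
tool_rot: [2.327, 2.09, 0.024]
wrist_force: [29.1, -6.2, 6.2]
width: 0.0168
grasp_force: 32.4
```

```bash
python3 -c "
from h import *
o=arm.observe(); print(o['eef_pos'],o['wrist_force'],o['width'])
if o['eef_pos'][0]<.4742 and o['wrist_force'][0]>15: print(workorder.sign_off())"
```

```text
[0.4733312  0.07393198 0.14416921] [29.14146857 -6.20177314  6.23548873] 0.01677907565947709
the job is handed in; nothing more can be done
None
```

I turned the knob to the blue mark, flipped the catch fully over to the right, and handed the job in at about 18 s with the lever held against its stop; no verdict came back.

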